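# Load the full memo-paper refill into its desk stand

## Task

The two refill drums of memo paper on the desk look alike, but one is full and the other used up, and so much lighter. Load the full one into the grey desk stand: thin sprung pin fully home in the small cup, thick end fully home in the wide cup, held there by its spring with nothing touching it, and leave the used-up one lying on the desk. Do not force the spindle against the stand, or its arms will crack, and leave everything else on the desk where it is.

Things in the scene. Friction and masses are not known exactly. Their poses are not given: they have to be found in the camera images.
- drum_a: One of two refill drums of memo paper that look exactly alike, one full (0.33 to 0.41 kg), one used up (0.14 to 0.17 kg): closed hard brown drum, 52 mm diameter, 80 mm long, fixed on a white spring spindle, lying on the desk at any heading. Origin: drum centre on the axis, 26 mm up, its balance point. x: along the spindle to the thin end (rolls with it).
- drum_b: One of two refill drums of memo paper that look exactly alike, one full (0.33 to 0.41 kg), one used up (0.14 to 0.17 kg): closed hard brown drum, 52 mm diameter, 80 mm long, fixed on a white spring spindle, lying on the desk at any heading. Origin: drum centre on the axis, 26 mm up, its balance point. x: along the spindle to the thin end (rolls with it).
- thin_tip_a (a point): Very end of that drum's sprung thin pin, on the axis, 78 mm from the drum's centre when free. Past the drum's face: 7 mm of 22 mm tube, a 14 mm thick, 18 mm long sleeve, a 9 mm thick, 13 mm long round-nosed pin. Sleeve and pin push in together up to 18 mm against a spring: 2.5 N to start, 5 N at 7 mm, 7 N at 13 mm, 8.8 N at 18 mm, then a hard stop.
- thick_tip_a (a point): Very end of that drum's thick fixed end, on the axis, always 74 mm from the drum's centre, opposite to the thin pin. Past the drum's face: 18 mm of 22 mm tube, then a 16 mm thick, 16 mm long journal with a bevelled nose. Length of the whole spindle, thin to thick tip: 152 mm when free.
- thin_tip_b (a point): Very end of that drum's sprung thin pin, on the axis, 78 mm from the drum's centre when free. Past the drum's face: 7 mm of 22 mm tube, a 14 mm thick, 18 mm long sleeve, a 9 mm thick, 13 mm long round-nosed pin. Sleeve and pin push in together up to 18 mm against a spring: 2.5 N to start, 5 N at 7 mm, 7 N at 13 mm, 8.8 N at 18 mm, then a hard stop.
- thick_tip_b (a point): Very end of that drum's thick fixed end, on the axis, always 74 mm from the drum's centre, opposite to the thin pin. Past the drum's face: 18 mm of 22 mm tube, then a 16 mm thick, 16 mm long journal with a bevelled nose. Length of the whole spindle, thin to thick tip: 152 mm when free.
- stand: Grey stand fixed to the desk, base 120 x 176 x 10 mm; origin under the base's centre, x to its rear, y from wide cup to small cup. Two arms, 36 mm wide with round tops 80 mm high, carry cups facing one another on a level axis 62 mm high, straight above the origin. Toothed tear bar 31 mm high, 50 mm ahead of the axis. Brittle: over 40 N from a drum's spindle cracks it.
- small_cup (a point): Centre of the bottom of the small cup, for the thin pin: bore 15 mm (octagonal), 9 mm deep, no bevel, in a black boss 27 mm across; opens to the stand's -y. Axes as the stand. Cup mouths are 130 mm apart, bottoms 148 mm: with one end home the spindle must be 13 mm or more short of its free length to pass the other rim.
- wide_cup (a point): Centre of the bottom of the wide cup, for the thick end: bore 19.5 mm (octagonal), 9 mm deep, no bevel, in a black boss 33 mm across; opens to the stand's +y. Axes as the stand. The thick end does not fit the small cup.
- thermos: Bystander, to be left alone: white flask with black screw cap, upright, 70 mm diameter, 207 mm tall; origin at the centre of its foot
- mug: Bystander, to be left alone: ceramic mug, 82 mm diameter, 92 mm tall, handle to its own +y; origin at the centre of its foot
- tub: Bystander, to be left alone: empty white paper noodle tub, 150 mm across the rim, 95 mm tall; origin at the centre of its foot
- phone: Bystander, to be left alone: phone 152 mm wide leaning on a black desk stand, about 85 mm tall in all; origin under the stand
- glasses: Bystander, to be left alone: black spectacles standing on the desk, 120 mm wide (own y), temples 130 mm long to its own +x, 40 mm tall; origin on the desk under the bridge
- eraser: Bystander, to be left alone: white eraser in a blue sleeve, 43 x 18 x 12 mm; origin on the desk near its middle
- pen: Bystander, to be left alone: pen lying along its own x, 135 mm long, 9 mm thick; origin on the desk at its middle
- tape: Bystander, to be left alone: roll of clear tape lying flat, 90 mm diameter, 18 mm tall; origin on the desk at its centre
Not all that is in view belongs to the job. What is shaped like the drum_a but blue or pink is not meant. What is shaped like the drum_b but pink is not meant.

How it is judged:
By the outcome, as a careful person would: the job done as asked, in the order asked, and still so for the second after the job is handed in, with the robot touching nothing.
It also fails if it takes over 72 s, if anything falls off the work surface, if the arm or the gripper's body presses on something with over 40 N, if the wrist force passes 120 N, or if a joint passes its speed limit or range.

## Robot

A 7-joint arm with a two-finger parallel gripper is mounted at the origin on the work surface. World frame = base frame: x ahead of the robot, y to its left, z up, the work surface at z = 0. Lengths are in m, angles in rad, forces in N, time in s.
With the tool pointing down it reaches from about 0.425 to 0.925 m from the base axis. Payload 6.8 kg.
Tool frame: the origin (TCP) lies at the very end of the fingers, on their centre line; the grasp point (between the pads) lies 19 mm behind it; z points along the fingers, y is the direction in which the jaws open and shut (so a half turn about z gives the same grasp; the last joint's range is limited). The gripper opens to 85 mm and grips with 20 to 120 N. Pads are 22 mm wide; open, the fingers measure 114 mm over their backs; the gripper's body (76 mm by 85 mm) begins 54 mm behind the grasp point. The pads swing forward as they close: fully open they stand 13 mm farther back than shut.
Start: joints at [-1.453, 0.477, 0.022, 1.555, -0.011, 1.109, -0.083], TCP at [0.151, 0.658, 0.231] pointing down, gripper open.
Joint ranges: [-2.96, 2.96], [-0.34, 2.1], [-1.41, 1.46], [0.24, 2.44], [-1.37, 4.51], [0.17, 1.92], [-2.96, 2.96]. Speed limits (rad/s): [2.39, 2.39, 3.14, 3.14, 3.14, 3.14, 3.14].

## Interface

Orientations are given as a unit quaternion [w, x, y, z].
In Python, from station import bot gives the robot as it stands.
- The arm moves only by the tool move_arm, never from a script. Its argument "commands" is text: rows parted by semicolons, each of 7 numbers parted by spaces: the opening, from 0 (shut) to 1 (fully open), then the shift along the tool's x, y, z in cm, then the turn, a rotation vector about the tool's x, y, z in degrees. In form: gripper tx ty tz rx ry rz; .... A call has 1 to 12 rows; each row shifts and turns the commanded pose from where the row before left it, along the tool's axes as they then stand; what a row does not reach is not made up. A row lasts 1/12 s, in which the tool goes at most 41.7 mm and 7.16 degrees, less where a joint would pass 70% of its speed; a pose out of reach is approached as far as the arm can. A call with a gripper value outside its range is refused whole. The fingers move at their own pace and stop on an object; "force" is the grip in N (left out, the last holds). Time passes only in rows, so rows that do not move let the fingers close. It gives the time, the measured TCP pose, the force and the opening at its end, in the units of the state.
- bot.get_obs(): the state, without advancing time (a new reading comes with each control period).
- bot.read_camera(name): name is "side" or "top" or "wrist"; returns a dict with "img" (420x560x3 uint8, red, green, blue), "K" (3x3 intrinsics, pixels), "rvec" (rotation vector, rad) and "tvec" (3), from world to camera coordinates, as OpenCV has them; the wrist camera has in their place "hand_eye" (4x4, takes a point from camera to tool coordinates, whose origin is the TCP and whose axes are the flange's). Camera axes: x right, y down, z forward; pixel columns grow to the right and rows downward; lengths in m; the calibration is good to about 2 mm. A picture is of the moment at which its call begins: read the wrist's pose just before it. There is no depth.
- bot.hand_in(): hands the job in, once; it reports no verdict.
The state is a dict: "t": time; "q": joint angles; "joint_vel": joint speeds; "joint_torque": joint torques, N m; "eef_pos": TCP position; "tool_rot": TCP orientation; "contact_force": force on the tool from outside, world axes, zero at the start; "torque": the same for the moment, N m; "gripper_width": opening from 0.0 (shut) to 1.0 (fully open).
Only numpy, scipy, OpenCV 4.12 (cv2) and the standard library are available. Lean on these libraries where they do the work, as an engineer would, in place of code of your own. Each camera call takes 0.05 s, during which the arm holds its last target. There are 200 camera calls.

## Working session

There is one attempt and no reset: what is moved stays moved. The work goes in short steps, Python scripts to look and compute and a tool call to move; the robot and the scene stay as the last step left them, time stands still between calls to the robot, and variables do not carry over. Pictures are saved under pics/ and viewed, about 8 in all and at most 12, crops included, and the job is handed in when it is done.

Besides the shell and the picture viewer there is one more tool, called after "Emit:" by a JSON object that holds its "method" and its "body". move_arm: Moves the arm, as the interface text tells. Its arguments: {"type":"object","properties":{"commands":{"type":"string"},"force":{"type":"number"}},"required":["commands"]}

```bash
mkdir -p pics; ls
cat > h.py <<'E'
import numpy as np, cv2
from station import bot
from scipy.spatial.transform import Rotation as R
def obs(): return bot.get_obs()
def Rt(o):
    q=o['tool_rot']; return R.from_quat([q[1],q[2],q[3],q[0]]).as_matrix()
def cam(n):
    o=obs(); c=bot.read_camera(n)
    if 'hand_eye' in c:
        H=np.array(c['hand_eye']); r=Rt(o); c['Rwc']=r@H[:3,:3]; c['C']=r@H[:3,3]+np.array(o['eef_pos'])
    else:
        M=cv2.Rodrigues(np.array(c['rvec'],float))[0]; c['Rwc']=M.T; c['C']=-M.T@np.array(c['tvec']).ravel()
    c['K']=np.array(c['K']); return c
def ray(c,u,v):
    d=c['Rwc']@np.linalg.inv(c['K'])@np.array([u,v,1.]); return d/np.linalg.norm(d)
def onz(c,u,v,z):
    d=ray(c,u,v); return c['C']+d*(z-c['C'][2])/d[2]
def proj(c,p):
    x=c['K']@(c['Rwc'].T@(np.array(p,float)-c['C'])); return x[:2]/x[2]
def save(n,img): cv2.imwrite('pics/'+n+'.png',cv2.cvtColor(img,cv2.COLOR_RGB2BGR))
E
python3 - <<'E'
from h import *
import pickle
o=obs(); print(o)
t=cam('top'); s=cam('side')
pickle.dump((t,s),open('ts.pkl','wb'))
for c in (t,s): print(c['C'],c['Rwc'][:,2],c['K'][0,0])
save('top',t['img']); save('side',s['img'])
E
```

```text
pics
{'t': 0.0, 'q': array([-1.45309562,  0.47783225,  0.02233536,  1.55648701, -0.01150403,
        1.10927953, -0.08309807]), 'joint_vel': array([ 0.00039503,  0.00113141, -0.00178133, -0.0002053 ,  0.00093373,
        0.00086285,  0.00118328]), 'joint_torque': array([-9.88805641e-05, -5.96472144e+01,  1.60794508e+00, -2.81192815e+01,
        1.24683027e-02,  9.61286947e-03, -2.04765161e-05]), 'eef_pos': array([0.1509999 , 0.65727046, 0.23028906]), 'tool_rot': array([-3.81697637e-05,  1.12648065e-01,  9.93634506e-01, -9.38240651e-04]), 'contact_force': array([-0.78550459, -0.56963977, -0.66351485]), 'torque': array([-0.01317234,  0.03041817,  0.05266816]), 'gripper_width': 0.9986228587807313}
[ 0.36638151 -0.0020609   1.19461484] [ 0.17443028 -0.02495169 -0.98435334] 421.9667799878335
[0.38366299 1.22501691 0.79265621] [ 0.13034466 -0.8534288  -0.50464794] 507.5938276100456
```

View pics/top.png

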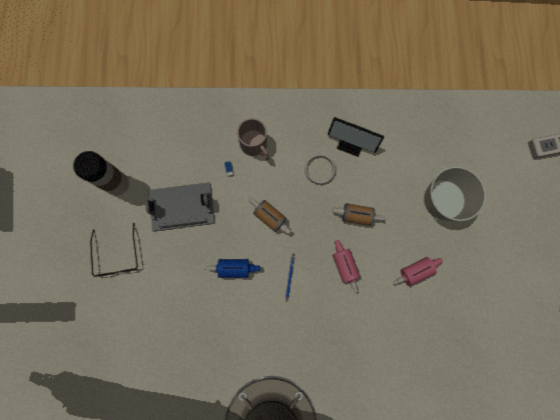

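View pics/side.png

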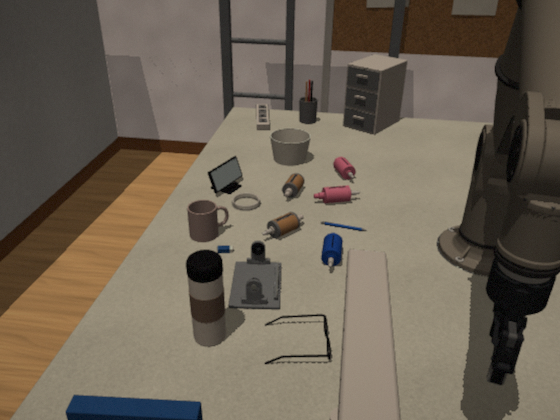

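The top view shows two brown drums, at (270,216) and (359,215). Blue (234,268) and pink (346,265), (420,271) are decoys. The stand is at (182,207), with arms at (152,207) and (208,202). Next I'll confirm the drums and measure.

Run:
```python
from h import *
import pickle
t,s=pickle.load(open('ts.pkl','rb'))
for n,c in (('top',t),('side',s)):
    hsv=cv2.cvtColor(c['img'],cv2.COLOR_RGB2HSV)
    m=cv2.inRange(hsv,(5,110,50),(20,255,255))
    k,l,st,ce=cv2.connectedComponentsWithStats(m)
    for i in range(1,k):
        if st[i,4]>150 and ce[i][1]>120:
            p=onz(c,*ce[i],0.035); pts=np.argwhere(l==i)[:,::-1].astype(np.float32)
            print(n,st[i],ce[i].round(1),p.round(4),cv2.minAreaRect(pts))
a=cv2.resize(t['img'][165:285,135:300],None,fx=4.8,fy=4.8,interpolation=cv2.INTER_CUBIC)
b=cv2.resize(t['img'][165:285,240:400],None,fx=2.5,fy=2.5,interpolation=cv2.INTER_CUBIC)
d=cv2.resize(s['img'][165:310,220:320],None,fx=4,fy=4,interpolation=cv2.INTER_CUBIC)
save('ca',cv2.convertScaleAbs(a,alpha=1.3))
x=np.zeros((600,800,3),np.uint8); x[:300,:400]=b; x[:580,400:]=d
save('cb',cv2.convertScaleAbs(x,alpha=1.3))
```

```text
top [256 209  21  20 168] [265.6 218.7] [0.543  0.0139 0.035 ] ((265.6557312011719, 218.7130889892578), (23.1746768951416, 7.170065879821777), 39.80556869506836)
top [346 213  25  12 202] [358.3 218.7] [ 0.543  -0.2446  0.035 ] ((358.148681640625, 218.60812377929688), (23.509056091308594, 8.713146209716797), 9.462322235107422)
side [    0   140   206   280 22323] [ 77.3 258.6] [1.0376 0.2721 0.035 ] ((65.5608139038086, 254.6148681640625), (99.27548217773438, 343.7442626953125), 35.53767395019531)
side [277 215  21  20 244] [287.6 223.7] [0.5379 0.0143 0.035 ] ((287.6958923339844, 224.19070434570312), (14.113312721252441, 20.20539093017578), 66.03751373291016)
```

View pics/ca.png

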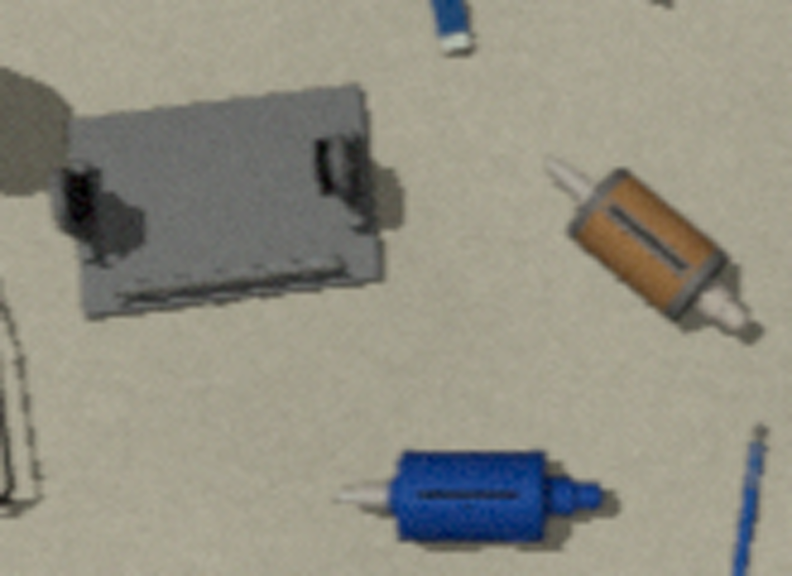

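View pics/cb.png

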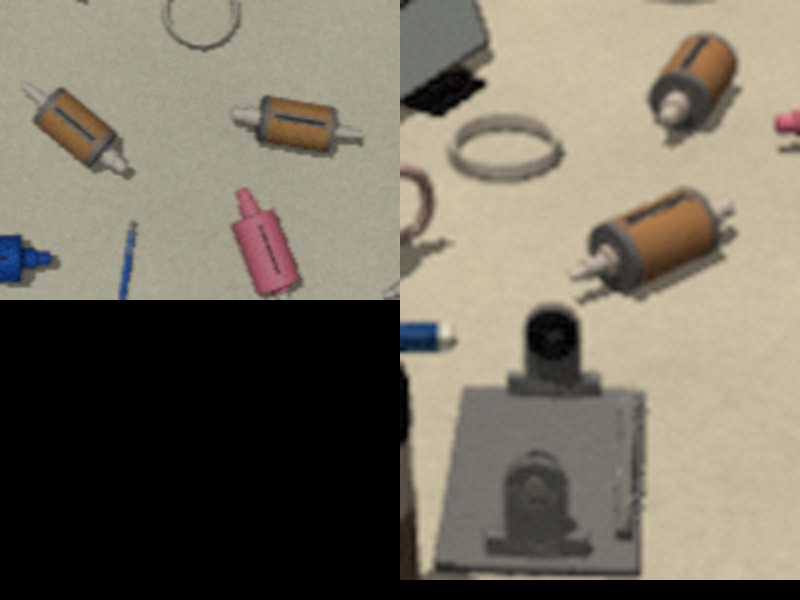

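Run:
```python
from h import *
import pickle
t,s=pickle.load(open('ts.pkl','rb'))
f=lambda x,y:(135+x/4.8,165+y/4.8)
g=lambda x,y:(240+x/2.5,165+y/2.5)
for n,a,b in (('A',f(549,160),f(752,328)),('B',g(362,135),g(234,115))):
    p,q=onz(t,*a,.026),onz(t,*b,.026); d=p-q; u=d/np.linalg.norm(d)
    print(n,p,q,'len',np.linalg.norm(d),'yaw',np.degrees(np.arctan2(d[1],d[0])),'ctr',q+u*.074, (p-u*.078))
# stand base corners at z=.01
cs=[onz(t,*f(*c),.01)[:2] for c in ((70,118),(358,85),(382,278),(88,320))]
print(np.round(cs,4),[np.linalg.norm(cs[i]-cs[i-1]) for i in range(4)])
c=np.mean(cs,0); dy=(cs[0]-cs[1])+(cs[3]-cs[2]); print('stand',c,'ydir deg',np.degrees(np.arctan2(dy[1],dy[0])))
o=obs(); print(Rt(o).round(3)); 
H=np.array(bot.read_camera('wrist')['hand_eye']); print(H.round(3))
```

```text
A [0.60244398 0.06002815 0.026     ] [ 0.50311005 -0.0585444   0.026     ] len 0.15468251372306224 yaw 50.04547038868737 ctr [ 0.55063133 -0.00181938  0.026     ] [5.52353982e-01 2.36910416e-04 2.60000000e-02]
B [ 0.54341837 -0.32156836  0.026     ] [ 0.56625865 -0.17737051  0.026     ] len 0.14599554359499653 yaw -99.0006132883151 ctr [ 0.55468171 -0.25045933  0.026     ] [ 0.55562108 -0.2445288   0.026     ]
[[0.6308 0.3453]
 [0.6513 0.1754]
 [0.5348 0.1583]
 [0.5101 0.3288]] [np.float64(0.1218654149499497), np.float64(0.17115671953382938), np.float64(0.11777044078721646), np.float64(0.17226381050314346)]
stand [0.58176315 0.25192578] ydir deg 97.5534023240282
[[-0.975  0.224 -0.   ]
 [ 0.224  0.975 -0.002]
 [-0.    -0.002 -1.   ]]
[[ 0.    -0.961 -0.277  0.07 ]
 [ 1.     0.    -0.    -0.   ]
 [ 0.    -0.277  0.961 -0.142]
 [ 0.     0.     0.     1.   ]]
```

```bash
cat >> h.py <<'E'
def down(yaw,tilt=0):
    """tool down, tool x at yaw(deg); tilt>0: -x (thick) end raised"""
    a=np.radians(yaw); x=np.array([np.cos(a),np.sin(a),0]); z=np.array([0,0,-1.])
    M=np.array([x,np.cross(z,x),z]).T
    return M@R.from_euler('y',-tilt*1.0,degrees=True).as_matrix() if tilt else M
def plan(g,p1,R1,n,p0=None,R0=None):
    o=obs(); p0=np.array(o['eef_pos']) if p0 is None else np.array(p0); R0=Rt(o) if R0 is None else R0
    rv=R.from_matrix(R0.T@R1).as_rotvec()/n; st=(np.array(p1)-p0)/n; out=[]; M=R0
    for i in range(n):
        t=M.T@st*100; out.append('%g %.2f %.2f %.2f %.2f %.2f %.2f'%(g,*t,*np.degrees(rv)))
        M=M@R.from_rotvec(rv).as_matrix()
    for i in range(0,n,12): print('; '.join(out[i:i+12]),'\n')
    print('step mm',np.linalg.norm(st)*1e3)
E
python3 - <<'E'
from h import *
M=down(50,15); print(M.round(2))
plan(1,[.552,-.001,.17],down(50),24)
E
```

```text
[[ 0.62  0.77 -0.17]
 [ 0.74 -0.64 -0.2 ]
 [-0.26  0.   -0.97]]
1 -2.24 -2.30 0.26 -0.00 0.00 4.88; 1 -2.43 -2.10 0.26 -0.00 0.00 4.88; 1 -2.60 -1.89 0.26 -0.00 0.00 4.88; 1 -2.75 -1.66 0.26 -0.00 0.00 4.88; 1 -2.88 -1.42 0.25 -0.00 0.00 4.88; 1 -2.99 -1.17 0.25 -0.00 0.00 4.88; 1 -3.08 -0.91 0.25 -0.00 0.00 4.88; 1 -3.15 -0.64 0.25 -0.00 0.00 4.88; 1 -3.19 -0.37 0.25 -0.00 0.00 4.88; 1 -3.21 -0.10 0.25 -0.00 0.00 4.88; 1 -3.21 0.17 0.25 -0.00 0.00 4.88; 1 -3.18 0.44 0.25 -0.00 0.00 4.88 

1 -3.13 0.71 0.25 -0.00 0.00 4.88; 1 -3.06 0.98 0.25 -0.00 0.00 4.88; 1 -2.97 1.23 0.25 -0.00 0.00 4.88; 1 -2.85 1.48 0.25 -0.00 0.00 4.88; 1 -2.71 1.72 0.25 -0.00 0.00 4.88; 1 -2.56 1.94 0.25 -0.00 0.00 4.88; 1 -2.38 2.15 0.25 -0.00 0.00 4.88; 1 -2.19 2.35 0.25 -0.00 0.00 4.88; 1 -1.99 2.53 0.25 -0.00 0.00 4.88; 1 -1.76 2.69 0.25 -0.00 0.00 4.88; 1 -1.53 2.83 0.25 -0.00 0.00 4.88; 1 -1.28 2.94 0.25 -0.00 0.00 4.88 

step mm 32.22093006387938
```

Emit:
{"method": "move_arm", "body": {"commands": "1 -2.2 -2.3 0.25 0 0 4.9; 1 -2.4 -2.1 0.25 0 0 4.9; 1 -2.6 -1.9 0.25 0 0 4.9; 1 -2.75 -1.65 0.25 0 0 4.9; 1 -2.9 -1.4 0.25 0 0 4.9; 1 -3 -1.15 0.25 0 0 4.9; 1 -3.1 -0.9 0.25 0 0 4.9; 1 -3.15 -0.65 0.25 0 0 4.9; 1 -3.2 -0.35 0.25 0 0 4.9; 1 -3.2 -0.1 0.25 0 0 4.9; 1 -3.2 0.15 0.25 0 0 4.9; 1 -3.2 0.45 0.25 0 0 4.9"}}

```text
t: 1.15
eef_pos: [0.3513, 0.3269, 0.2011]
tool_rot: [-0.0, 0.588, 0.809, -0.0]
contact_force: [0.4, 0.1, -0.0]
gripper_width: 1.001
```

Emit:
{"method": "move_arm", "body": {"commands": "1 -3.15 0.7 0.25 0 0 4.9; 1 -3.05 1 0.25 0 0 4.9; 1 -2.95 1.25 0.25 0 0 4.9; 1 -2.85 1.5 0.25 0 0 4.9; 1 -2.7 1.7 0.25 0 0 4.9; 1 -2.55 1.95 0.25 0 0 4.9; 1 -2.4 2.15 0.25 0 0 4.9; 1 -2.2 2.35 0.25 0 0 4.9; 1 -2 2.55 0.25 0 0 4.9; 1 -1.75 2.7 0.25 0 0 4.9; 1 -1.5 2.85 0.25 0 0 4.9; 1 -1.3 2.95 0.25 0 0 4.9"}}

```text
t: 2.15
eef_pos: [0.5507, -0.0035, 0.1711]
tool_rot: [-0.0, 0.909, 0.417, 0.0]
contact_force: [-0.3, 0.0, -0.2]
gripper_width: 1.001
```

Run:
```python
from h import *
o=obs(); print(o['t'],o['eef_pos'],Rt(o)[:,0],o['q'],o['contact_force'])
c=cam('wrist'); save('w1',c['img'])
hsv=cv2.cvtColor(c['img'],cv2.COLOR_RGB2HSV)
m=cv2.inRange(hsv,(5,110,50),(20,255,255)); pts=np.argwhere(m)[:,::-1].astype(np.float32)
print(len(pts),cv2.minAreaRect(pts)); import pickle; pickle.dump((c,o),open('w1.pkl','wb'))
```

```text
2.15 [ 0.55073656 -0.00350003  0.17110273] [6.52867508e-01 7.57472113e-01 1.21351388e-04] [-0.63253217  0.40242691  0.67123906  1.94873414 -0.31745027  0.89632026
 -0.51039373] [-0.34405617  0.01440278 -0.19139949]
1416 ((343.15911865234375, 278.3241271972656), (279.61578369140625, 66.56515502929688), 53.72169876098633)
```

View pics/w1.png

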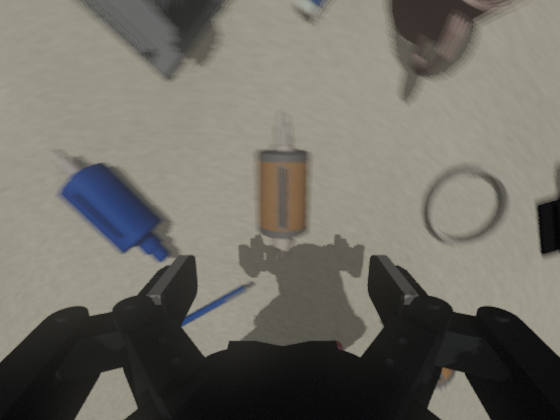

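Wrist view: drum A upright in the picture, rims at rows ~152 and ~237, columns 258–309, thin pin tip at about (284,114). It is slightly blurred because the arm was still settling.

Run:
```python
from h import *
o=obs(); print(o['eef_pos'],np.degrees(np.arctan2(*Rt(o)[1::-1,0])))
c=cam('wrist'); hsv=cv2.cvtColor(c['img'],cv2.COLOR_RGB2HSV)
m=cv2.inRange(hsv,(5,100,40),(20,255,255)); m[:,:230]=0;m[:,340:]=0;m[260:]=0
m=cv2.morphologyEx(m,cv2.MORPH_CLOSE,np.ones((15,15)))
pts=np.argwhere(m)[:,::-1].astype(np.float32); r=cv2.minAreaRect(pts); print(r)
b=cv2.boxPoints(r); P=np.array([onz(c,*q,.045) for q in b]); print(P.round(4))
d=P-np.roll(P,-1,0); print(np.linalg.norm(d,axis=1),np.degrees(np.arctan2(d[:,1],d[:,0])),P.mean(0))
print('ctr z.045',onz(c,*r[0],.045),'thin tip',onz(c,284,114,.026))
print(c['C'],c['Rwc'][:,2])
```

```text
[ 0.5532591  -0.01017598  0.17153446] 48.588286725131056
((271.74298095703125, 191.71893310546875), (68.65354919433594, 50.23429870605469), 88.56790161132812)
[[ 0.5554  0.0417  0.045 ]
 [ 0.5908  0.012   0.045 ]
 [ 0.5485 -0.0397  0.045 ]
 [ 0.5107 -0.008   0.045 ]]
[0.04617139 0.06683826 0.0493796  0.06687021] [ 139.96797408   50.79565585  -40.03051735 -131.95399475] [0.55137115 0.00151808 0.045     ]
ctr z.045 [0.55210119 0.00237011 0.045     ] thin tip [0.60782858 0.04777266 0.026     ]
[0.59844019 0.04273618 0.31339381] [-0.17782941 -0.21152558 -0.9610586 ]
```

Run:
```python
from h import *
plan(1,[.552,.0015,.005],down(50),8)
```

```text
1 0.09 -0.08 2.08 0.02 0.01 -0.14; 1 0.09 -0.08 2.08 0.02 0.01 -0.14; 1 0.09 -0.08 2.08 0.02 0.01 -0.14; 1 0.09 -0.08 2.08 0.02 0.01 -0.14; 1 0.09 -0.08 2.08 0.02 0.01 -0.14; 1 0.09 -0.08 2.08 0.02 0.01 -0.14; 1 0.09 -0.08 2.08 0.02 0.01 -0.14; 1 0.09 -0.07 2.08 0.02 0.01 -0.14 

step mm 20.8279217406107
```

Emit:
{"method": "move_arm", "body": {"commands": "1 0.25 -0.2 2.8 0 0 -0.4; 1 0.25 -0.2 2.8 0 0 -0.4; 1 0.25 -0.2 2.8 0 0 -0.4; 1 0 0 2.5 0 0 0; 1 0 0 2 0 0 0; 1 0 0 1.7 0 0 0; 1 0 0 1.3 0 0 0; 1 0 0 0.7 0 0 0; 1 0 0 0 0 0 0; 1 0 0 0 0 0 0; 1 0 0 0 0 0 0", "force": 60}}

```text
t: 3.17
eef_pos: [0.5512, 0.0074, 0.0062]
tool_rot: [0.0, 0.904, 0.428, 0.001]
contact_force: [-0.6, -0.4, -0.0]
gripper_width: 1.004
```

Emit:
{"method": "move_arm", "body": {"commands": "0 0 0 0 0 0 0; 0 0 0 0 0 0 0; 0 0 0 0 0 0 0; 0 0 0 0 0 0 0; 0 0 0 0 0 0 0; 0 0 0 0 0 0 0; 0 0 0 0 0 0 0; 0 0 0 0 0 0 0"}}

```text
t: 3.83
eef_pos: [0.5513, 0.0073, 0.0063]
tool_rot: [0.0, 0.904, 0.428, 0.001]
contact_force: [-1.4, -0.8, 7.7]
gripper_width: 0.595
```

Emit:
{"method": "move_arm", "body": {"commands": "0 0 0 -1.5 0 0 0; 0 0 0 -1.5 0 0 0; 0 0 0 -1.5 0 0 0; 0 0 0 -1.5 0 0 0; 0 0 0 -1 0 0 0; 0 0 0 0 0 0 0; 0 0 0 0 0 0 0; 0 0 0 0 0 0 0"}}

```text
t: 4.5
eef_pos: [0.5497, 0.0076, 0.0745]
tool_rot: [-0.0, 0.904, 0.428, -0.001]
contact_force: [-0.8, -0.0, -3.9]
gripper_width: 0.589
```

Run:
```python
from h import *
for i in range(4):
    o=obs(); print(o['t'],o['eef_pos'],o['contact_force'],o['torque']); c=cam('wrist')
save('w2',c['img'])
```

```text
4.5 [0.5496711  0.00758977 0.07448951] [-0.7707308  -0.04576862 -3.90682419] [-0.04015017  0.03910332  0.01578757]
4.55 [0.54959352 0.00748859 0.07434662] [ 0.16157516 -0.37654692 -3.73032297] [-0.06518476  0.02408511 -0.02274236]
4.6 [0.54965642 0.00741649 0.0743433 ] [-0.54917308  0.2143873  -3.05350336] [-0.03686187  0.00767119 -0.0053834 ]
4.65 [0.5497542  0.00734777 0.07440313] [ 0.04312934  0.14030939 -4.29158295] [-0.01531367 -0.00216453 -0.00351829]
```

View pics/w2.png

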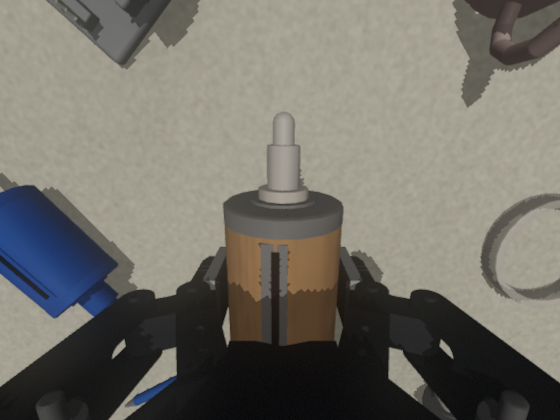

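Drum A is gripped and weighs about 3.7 N (0.38 kg), so it is the full one. The wrist view shows the pin nose at (284,112) and the drum's front rim at rows 190–230, columns 223–343.

Run:
```python
from h import *
o=obs(); c=bot.read_camera('wrist'); H=np.array(c['hand_eye']); K=np.array(c['K'])
def tool(u,v,z): 
    d=H[:3,:3]@np.linalg.inv(K)@[u,v,1]; return H[:3,3]+d*(z-H[2,3])/d[2]
g=cv2.cvtColor(c['img'],cv2.COLOR_RGB2GRAY)
for z in (-.017,-.0197,-.022): print('tip',tool(284,111.5,z).round(4))
print('rim outer top z0-.026, left/right at z0', tool(284,190,-.0197-.026),tool(223,212,-.0197),tool(343,212,-.0197))
print('tube front top (r11)',tool(284,182,-.0197-.011),'sleeve front top(r7)',tool(284,144,-.0197-.007))
print(g[100:130:1,284])
# stand approach pose: thin tip in stand coordinates
```

```text
tip [ 0.0749  0.0006 -0.017 ]
tip [ 0.0748  0.0006 -0.0197]
tip [ 0.0747  0.0005 -0.022 ]
rim outer top z0-.026, left/right at z0 [ 0.04828527  0.00040365 -0.0457    ] [ 0.03265728 -0.02628486 -0.0197    ] [ 0.03263636  0.02667917 -0.0197    ]
tube front top (r11) [ 0.04817588  0.00051821 -0.0307    ] sleeve front top(r7) [ 0.06242829  0.00052291 -0.0267    ]
[166 165 165 164 163 160 159 158 159 159 160 151 131 136 143 149 153 157
 161 164 167 166 166 166 167 166 166 165 166 165]
```

Run:
```python
from h import *
plan(0,[.59,.192,.20],down(97.5),12)
```

```text
0 1.40 -0.72 -1.05 -0.00 0.00 -3.90; 0 1.45 -0.62 -1.05 -0.00 0.00 -3.90; 0 1.49 -0.52 -1.05 -0.00 0.00 -3.90; 0 1.52 -0.42 -1.05 -0.00 0.00 -3.90; 0 1.54 -0.32 -1.05 -0.00 0.00 -3.90; 0 1.56 -0.21 -1.04 -0.00 0.00 -3.90; 0 1.57 -0.10 -1.04 -0.00 0.00 -3.90; 0 1.57 0.00 -1.04 -0.00 0.00 -3.90; 0 1.57 0.11 -1.04 -0.00 0.00 -3.90; 0 1.56 0.22 -1.04 -0.00 0.00 -3.90; 0 1.54 0.32 -1.04 -0.00 0.00 -3.90; 0 1.52 0.43 -1.04 -0.00 0.00 -3.90 

step mm 18.89835188369198
```

Emit:
{"method": "move_arm", "body": {"commands": "0 1.4 -0.7 -1.05 0 0 -3.9; 0 1.45 -0.6 -1.05 0 0 -3.9; 0 1.5 -0.5 -1.05 0 0 -3.9; 0 1.5 -0.4 -1.05 0 0 -3.9; 0 1.55 -0.3 -1.05 0 0 -3.9; 0 1.55 -0.2 -1.05 0 0 -3.9; 0 1.55 -0.1 -1.05 0 0 -3.9; 0 1.55 0 -1.05 0 0 -3.9; 0 1.55 0.1 -1.05 0 0 -3.9; 0 1.55 0.2 -1.05 0 0 -3.9; 0 1.55 0.3 -1.05 0 0 -3.9; 0 1.5 0.45 -1.05 0 0 -3.9"}}

```text
t: 5.75
eef_pos: [0.5906, 0.1922, 0.2023]
tool_rot: [-0.0, 0.657, 0.754, -0.0]
contact_force: [0.8, 0.4, -4.0]
gripper_width: 0.59
```

Emit:
{"method": "move_arm", "body": {"commands": "0 0 0 0 0 0 0; 0 0 0 0 0 0 0; 0 0 0 0 0 0 0; 0 0 0 0 0 0 0"}}

```text
t: 6.08
eef_pos: [0.5903, 0.1895, 0.2008]
tool_rot: [-0.0, 0.66, 0.751, -0.001]
contact_force: [-0.2, -0.1, -3.5]
gripper_width: 0.591
```

Run:
```python
from h import *
import pickle
o=obs(); print(o['t'],o['eef_pos'],np.degrees(np.arctan2(*Rt(o)[1::-1,0])),o['contact_force'])
c=cam('wrist'); pickle.dump(c,open('w3.pkl','wb')); save('w3',cv2.resize(c['img'],(800,600)))
O=np.array([.5818,.2519,0]); a=np.radians(97.55); Y=np.array([np.cos(a),np.sin(a),0])
for s in (-.065,.065): print(proj(c,O+s*Y+[0,0,.062]),proj(c,O+s*Y+[0,0,.08]))
```

```text
6.0833 [0.59027373 0.18954512 0.20076894] 97.38552096461784 [-0.2018275  -0.09647783 -3.46148091]
[282.400458   199.53309595] [282.41437524 204.29013577]
[282.01758416  55.86131474] [282.00560007  50.82796853]
```

View pics/w3.png

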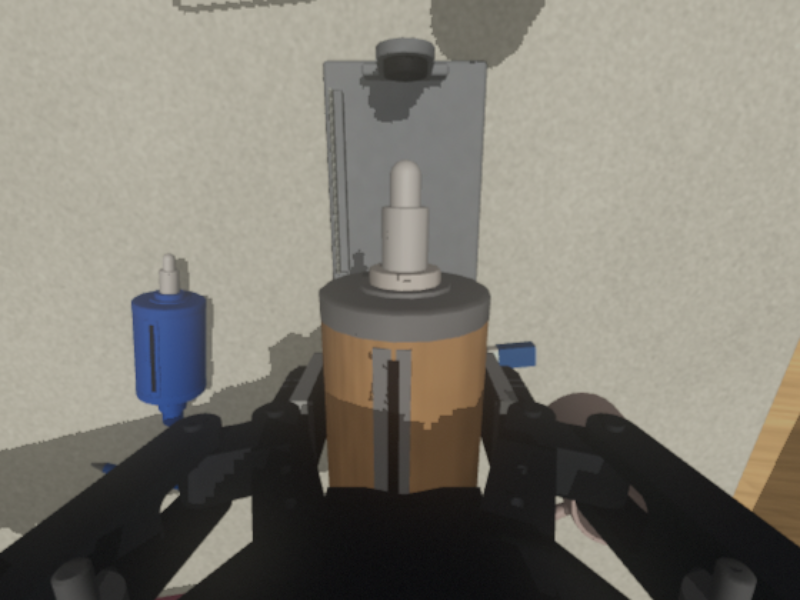

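The stand shows with the base's far edge corners at (324,61) and (486,61), the small arm's top arc spanning columns 376–434 (centre 405), and the pin tip at (404,162). The black boss facing us confirms the small cup is at the +y end.

Run:
```python
from h import *
import pickle
c=pickle.load(open('w3.pkl','rb')); k=1/1.42857
f=lambda u,v,z: onz(c,u*k,v*k,z)
L,Rr=f(324,61,.01),f(486,61,.01); n=f(478,275,.01); print('far edge',L,Rr,np.linalg.norm(L-Rr),'dir',np.degrees(np.arctan2(*(Rr-n)[1::-1])))
e=Rr-L; print('edge dir+90',np.degrees(np.arctan2(e[1],e[0]))+90)
a=np.radians(97.5); Y=np.array([np.cos(a),np.sin(a),0])
print('origin from far edge',(L+Rr)/2-.088*Y)
top=f(405,40,.08); l,r=f(376,50,.066),f(434,50,.066); print('arm',top,l,r,np.linalg.norm(l-r),(l+r)/2, 's of top along Y', (top-np.array([.5818,.2519,0]))@Y)
print('pin pix',proj(c,np.array(obs()['eef_pos'])+Rt(obs())@[.0748,.0005,-.0197]))
```

```text
far edge [0.51401542 0.33180036 0.01      ] [0.62956972 0.3467799  0.01      ] 0.11652117424559286 dir 98.18080556207497
edge dir+90 97.3861825180251
origin from far edge [0.58327888 0.25204298 0.01      ]
arm [0.57233368 0.33280719 0.08      ] [0.55546994 0.32933273 0.066     ] [0.58965072 0.33376356 0.066     ] 0.034466766276199 [0.57256033 0.33154815 0.066     ] s of top along Y 0.0814506170661895
pin pix [284.71025607 112.19823508]
```

```bash
cat >> h.py <<'E'
O=np.array([.583,.252,0]); YAW=97.5; T=np.array([.0748,.0005,-.0197])
def tcp(s,z,tilt,dx=0,comp=0,yaw=YAW):
    """TCP pose placing thin tip (compressed by comp) at stand coords (dx,s,z)"""
    a=np.radians(YAW); Y=np.array([np.cos(a),np.sin(a),0]); X=np.array([np.sin(a),-np.cos(a),0])
    M=down(yaw,tilt); return O+s*Y+dx*X+[0,0,z]-M@(T-[comp,0,0]),M
def tip(o=None):
    o=o or obs(); p=np.array(o['eef_pos'])+Rt(o)@T-O; a=np.radians(YAW)
    x=Rt(o)[:,0]
    return dict(x=(p@[np.sin(a),-np.cos(a),0]*1e3).round(1),s=(p@[np.cos(a),np.sin(a),0]*1e3).round(1),z=(p[2]*1e3).round(1),tilt=np.degrees(-np.arcsin(x[2])).round(2),yaw=np.degrees(np.arctan2(x[1],x[0])).round(2),roll=np.degrees(np.arcsin(Rt(o)[2,1])).round(2))
E
python3 - <<'E'
from h import *
print(tip()); p,M=tcp(.061,.110,15); print(p); plan(0,p,M,10)
p2,_=tcp(.061,.061,15); print(M.T@(p2-p)*100)
E
```

```text
{'x': np.float64(-0.2), 's': np.float64(11.9), 'z': np.float64(220.4), 'tilt': np.float64(0.05), 'yaw': np.float64(97.38), 'roll': np.float64(-0.07)}
[0.58463838 0.23572463 0.11033093]
0 0.47 0.00 0.90 -0.01 -1.50 -0.01; 0 0.49 0.00 0.89 -0.01 -1.50 -0.01; 0 0.51 0.00 0.88 -0.01 -1.50 -0.01; 0 0.54 0.00 0.86 -0.01 -1.50 -0.01; 0 0.56 0.00 0.85 -0.01 -1.50 -0.01; 0 0.58 0.00 0.84 -0.01 -1.50 -0.01; 0 0.60 0.00 0.82 -0.01 -1.50 -0.01; 0 0.62 0.00 0.80 -0.01 -1.50 -0.01; 0 0.64 0.00 0.79 -0.01 -1.50 -0.01; 0 0.66 0.00 0.77 -0.01 -1.50 -0.01 

step mm 10.171265583648447
[1.26821332 0.         4.73303655]
```

Emit:
{"method": "move_arm", "body": {"commands": "0 0.47 0 0.9 0 -1.5 0; 0 0.49 0 0.89 0 -1.5 0; 0 0.51 0 0.88 0 -1.5 0; 0 0.54 0 0.86 0 -1.5 0; 0 0.56 0 0.85 0 -1.5 0; 0 0.58 0 0.84 0 -1.5 0; 0 0.6 0 0.82 0 -1.5 0; 0 0.62 0 0.8 0 -1.5 0; 0 0.64 0 0.79 0 -1.5 0; 0 0.66 0 0.77 0 -1.5 0; 0 0 0 0 0 0 0; 0 0 0 0 0 0 0"}}

```text
t: 7.13
eef_pos: [0.5841, 0.2373, 0.1101]
tool_rot: [0.098, 0.653, 0.746, -0.087]
contact_force: [0.5, -0.6, -4.4]
gripper_width: 0.596
```

Run:
```python
from h import *
o=obs(); print(o['t'],tip(o),o['contact_force'])
c=cam('wrist'); s=cam('side')
p=proj(s,O+[0,0,.1]); print(p)
u,v=int(p[0]),int(p[1]); b=cv2.resize(s['img'][v-60:v+60,u-50:u+50],None,fx=4.0,fy=4.0,interpolation=cv2.INTER_CUBIC)
x=np.zeros((480,800,3),np.uint8); x[:,400:]=b; w=c['img'][0:240,180:380]; x[:,:400]=cv2.resize(w,(400,480)); save('w4',cv2.convertScaleAbs(x,alpha=1.4))
print(proj(c,O+.065*np.array([np.cos(np.radians(97.5)),np.sin(np.radians(97.5)),0])+[0,0,.062]), 'boss mouth; tip', proj(c,np.array(o['eef_pos'])+Rt(o)@T))
```

```text
7.1333 {'x': np.float64(-0.4), 's': np.float64(62.6), 'z': np.float64(109.7), 'tilt': np.float64(15.03), 'yaw': np.float64(97.55), 'roll': np.float64(-0.09)} [ 0.48054162 -0.62204203 -4.42019111]
[255.41547963 250.68456591]
[284.68396083  87.39836867] boss mouth; tip [284.56073072 112.60030555]
```

View pics/w4.png

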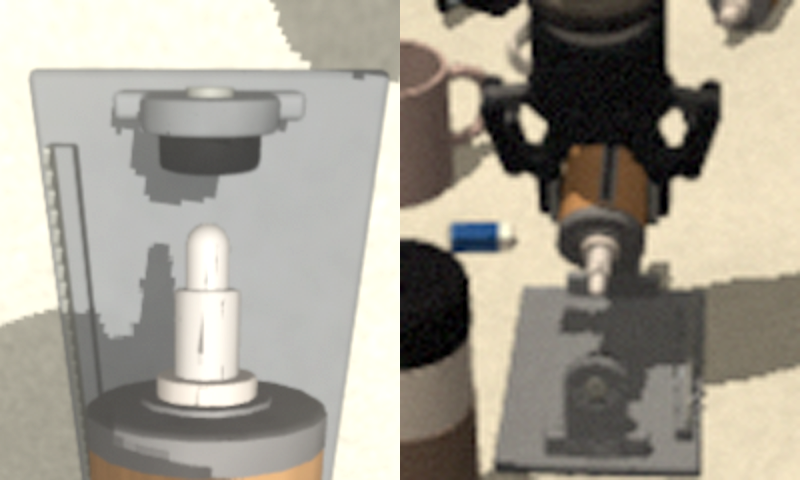

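Run:
```python
from h import *
o=obs(); c=cam('wrist'); print(tip(o)); a=np.radians(YAW); X=np.array([np.sin(a),-np.cos(a),0]); Y=np.array([np.cos(a),np.sin(a),0])
for z in (.0755,.062,.0485):
    q=O+.065*Y+[0,0,z]; print(z,proj(c,q),proj(c,q-X*.0135),proj(c,q+X*.0135))
print('cam',(c['C']-O)@Y,(c['C']-O)@X,c['C'][2])
g=cv2.cvtColor(c['img'],cv2.COLOR_RGB2GRAY)
print('row75',g[78,250:320]); print('col285',g[40:130,285]); print('pin row118',g[118,270:300])
```

```text
{'x': np.float64(0.8), 's': np.float64(61.0), 'z': np.float64(111.2), 'tilt': np.float64(15.01), 'yaw': np.float64(97.38), 'roll': np.float64(0.04)}
0.0755 [282.3655388   87.87108841] [255.3817832   87.93194128] [309.34604445  87.81024286]
0.062 [282.30276896  83.88212925] [257.3163097   83.93825542] [307.28644154  83.82600934]
0.0485 [282.24865053  80.44295917] [258.98419101  80.49503868] [305.51069423  80.39088506]
cam 0.08810073280147754 -0.0003562681989420294 0.23048579230503047
row75 [ 87  87  87  87  88  87  84  70  49  48  49  49  49  50  50  50  51  50
  51  51  49  51  51  51  51  51  51  52  50  51  52  51  51  52  52  51
  51  50  50  51  49  49  51  49  50  50  49  48  48  48  48  48  48  47
  47  48  95 135 136 135 134 136 135 135 135 135 135 134 134 134]
col285 [144 152 152 145 117  97 121 131 130 129 130 129 128 129 129 129 128 128
 127 127 127 126 121 103  58  47  51  54  55  54  54  54  53  53  52  52
  52  52  51  51  52  49  51  67  84  85  84  85  85  84  84  85  93 107
 106 107 118 133 134 133 133 133 133 134 133 133 134 134 134 134 133 131
 130 142 153 162 170 175 179 184 188 190 194 196 195 195 195 196 195 195]
pin row118 [134 135 134 127 116 132 145 154 161 167 171 175 177 179 180 179 178 176
 173 168 162 154 143 131 132 135 134 135 134 134]
```

```bash
sed -i "s/^O=.*; YAW/a_=np.radians(97.5); O=np.array([.583,.252,0])+.0015*np.array([np.cos(a_),np.sin(a_),0])-.0004*np.array([np.sin(a_),-np.cos(a_),0]); YAW/" h.py
python3 - <<'E'
from h import *
print(tip()); p,M=tcp(.061,.061,15); o=obs(); print(Rt(o).T@(p-o['eef_pos'])*100)
E
```

```text
{'x': np.float64(1.4), 's': np.float64(59.4), 'z': np.float64(111.5), 'tilt': np.float64(14.99), 'yaw': np.float64(97.35), 'roll': np.float64(0.06)}
[ 1.46239449 -0.12461847  4.83124977]
```

Emit:
{"method": "move_arm", "body": {"commands": "0 0.2 -0.1 0.7 0 0 0; 0 0.2 0 0.7 0 0 0; 0 0.2 0 0.7 0 0 0; 0 0.2 0 0.65 0 0 0; 0 0.2 0 0.6 0 0 0; 0 0.15 0 0.5 0 0 0; 0 0.15 0 0.5 0 0 0; 0 0.15 0 0.45 0 0 0; 0 0 0 0 0 0 0; 0 0 0 0 0 0 0; 0 0 0 0 0 0 0; 0 0 0 0 0 0 0", "force": 50}}

```text
t: 8.28
eef_pos: [0.5838, 0.2384, 0.0613]
tool_rot: [0.098, 0.654, 0.745, -0.086]
contact_force: [0.4, -0.3, -3.8]
gripper_width: 0.589
```

Run:
```python
from h import *
for i in range(3):
    o=obs(); print(o['t'],tip(o),o['contact_force'].round(1)); c=cam('wrist')
s=cam('side'); o=obs(); print(tip(o))
p=proj(s,O+[0,0,.08]);u,v=int(p[0]),int(p[1]); b=cv2.resize(s['img'][v-60:v+60,u-50:u+50],None,fx=4.0,fy=4.0,interpolation=cv2.INTER_CUBIC)
x=np.zeros((480,800,3),np.uint8); x[:,400:]=b; w=c['img'][0:240,180:380]; x[:,:400]=cv2.resize(w,(400,480)); save('w5',cv2.convertScaleAbs(x,alpha=1.4))
```

```text
8.2833 {'x': np.float64(0.0), 's': np.float64(62.3), 'z': np.float64(61.0), 'tilt': np.float64(14.98), 'yaw': np.float64(97.45), 'roll': np.float64(0.04)} [ 0.4 -0.3 -3.8]
8.3333 {'x': np.float64(-0.0), 's': np.float64(62.3), 'z': np.float64(61.0), 'tilt': np.float64(14.98), 'yaw': np.float64(97.45), 'roll': np.float64(0.04)} [ 0.8  0.  -3.9]
8.3833 {'x': np.float64(-0.1), 's': np.float64(62.3), 'z': np.float64(60.9), 'tilt': np.float64(14.98), 'yaw': np.float64(97.45), 'roll': np.float64(0.03)} [ 0.6  0.3 -3.5]
{'x': np.float64(-0.1), 's': np.float64(62.3), 'z': np.float64(60.8), 'tilt': np.float64(14.98), 'yaw': np.float64(97.45), 'roll': np.float64(0.02)}
```

View pics/w5.png

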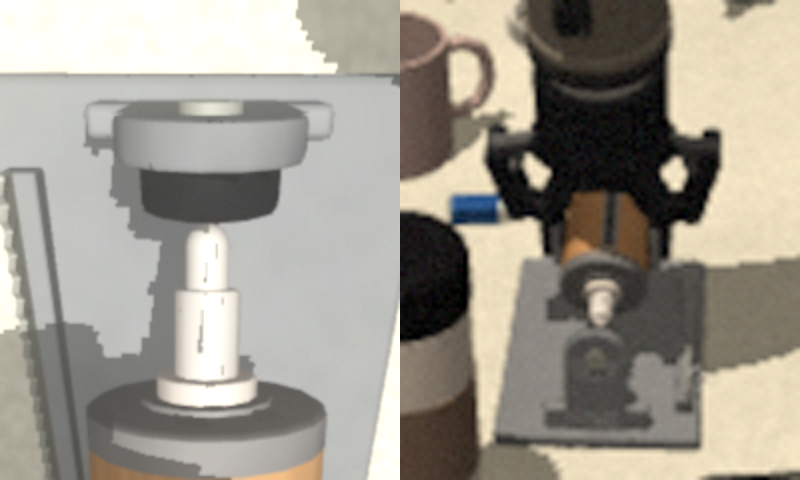

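Pin is 2–3 mm before the small boss (boss centre column 210, pin 208 at about 5 px/mm, so within 0.4 mm sideways). Now I'll enter along the stand's +y.

Emit:
{"method": "move_arm", "body": {"commands": "0 0.19 0 -0.05 0 0 0; 0 0.19 0 -0.05 0 0 0; 0 0.19 0 -0.05 0 0 0; 0 0.19 0 -0.05 0 0 0; 0 0 0 0 0 0 0; 0 0 0 0 0 0 0"}}

```text
t: 8.98
eef_pos: [0.5824, 0.2465, 0.0607]
tool_rot: [0.098, 0.654, 0.745, -0.086]
contact_force: [-0.5, -0.3, -3.3]
gripper_width: 0.593
```

Run:
```python
from h import *
o=obs(); print(o['t'],tip(o),o['contact_force'].round(1),o['torque'].round(2))
```

```text
8.9833 {'x': np.float64(-0.4), 's': np.float64(70.4), 'z': np.float64(60.4), 'tilt': np.float64(14.99), 'yaw': np.float64(97.49), 'roll': np.float64(-0.0)} [-0.5 -0.3 -3.3] [0.48 0.05 0.05]
```

Emit:
{"method": "move_arm", "body": {"commands": "0 0.19 0 -0.05 0 0 0; 0 0.19 0 -0.05 0 0 0; 0 0.19 0 -0.05 0 0 0; 0 0.19 0 -0.05 0 0 0; 0 0 0 0 0 0 0; 0 0 0 0 0 0 0"}}

```text
t: 9.48
eef_pos: [0.5816, 0.2529, 0.0607]
tool_rot: [0.098, 0.654, 0.745, -0.087]
contact_force: [0.3, -3.2, -4.3]
gripper_width: 0.59
```

Run:
```python
from h import *
o=obs(); print(o['t'],tip(o),o['contact_force'].round(1),o['torque'].round(2))
```

```text
9.4833 {'x': np.float64(-0.3), 's': np.float64(77.0), 'z': np.float64(60.3), 'tilt': np.float64(15.07), 'yaw': np.float64(97.43), 'roll': np.float64(-0.02)} [ 0.3 -3.2 -4.3] [-0.23 -0.14 -0.07]
```

Emit:
{"method": "move_arm", "body": {"commands": "0 0.2 0 0 0 0 0; 0 0.2 0 0 0 0 0; 0 0.2 0 0 0 0 0; 0 0.2 0 0 0 0 0; 0 0 0 0 0 0 0; 0 0 0 0 0 0 0; 0 0 0 0 0 0 0"}}

```text
t: 10.07
eef_pos: [0.5807, 0.2603, 0.0588]
tool_rot: [0.099, 0.654, 0.745, -0.087]
contact_force: [0.3, -6.5, -4.2]
gripper_width: 0.592
```

Run:
```python
from h import *
for i in range(3):
    o=obs(); print(o['t'],tip(o),o['contact_force'].round(1),o['torque'].round(2)); c=cam('wrist')
save('w6',c['img'])
```

```text
10.0667 {'x': np.float64(-0.2), 's': np.float64(84.4), 'z': np.float64(58.3), 'tilt': np.float64(15.09), 'yaw': np.float64(97.42), 'roll': np.float64(-0.02)} [ 0.3 -6.5 -4.2] [-0.82 -0.19 -0.  ]
10.1167 {'x': np.float64(-0.2), 's': np.float64(84.4), 'z': np.float64(58.3), 'tilt': np.float64(15.09), 'yaw': np.float64(97.41), 'roll': np.float64(-0.02)} [ 1.5 -7.1 -4.6] [-0.79 -0.2  -0.03]
10.1667 {'x': np.float64(-0.2), 's': np.float64(84.4), 'z': np.float64(58.3), 'tilt': np.float64(15.09), 'yaw': np.float64(97.41), 'roll': np.float64(-0.02)} [ 0.4 -6.2 -2.4] [-0.8  -0.24 -0.03]
```

Emit:
{"method": "move_arm", "body": {"commands": "0 0.15 0 0 0 0 0; 0 0.15 0 0 0 0 0; 0 0.15 0 0 0 0 0; 0 0 0 0 0 0 0; 0 0 0 0 0 0 0; 0 0 0 0 0 0 0"}}

```text
t: 10.72
eef_pos: [0.5802, 0.2639, 0.0577]
tool_rot: [0.099, 0.654, 0.745, -0.087]
contact_force: [0.8, -7.4, -3.6]
gripper_width: 0.587
```

Run:
```python
from h import *
F=[]
for i in range(8):
    o=obs(); F.append(o['contact_force']); c=cam('wrist')
print(o['t'],tip(o),np.mean(F,0).round(2),np.std(F,0).round(2))
c=bot.read_camera('wrist'); H=np.array(c['hand_eye']); K=np.array(c['K'])
b=cv2.resize(c['img'][60:260,180:380],(600,600)); save('w6',cv2.convertScaleAbs(b,alpha=1.4))
```

```text
11.0667 {'x': np.float64(-0.2), 's': np.float64(88.0), 'z': np.float64(57.2), 'tilt': np.float64(15.14), 'yaw': np.float64(97.39), 'roll': np.float64(-0.03)} [ 0.83 -7.31 -3.32] [0.54 0.71 0.27]
```

View pics/w6.png

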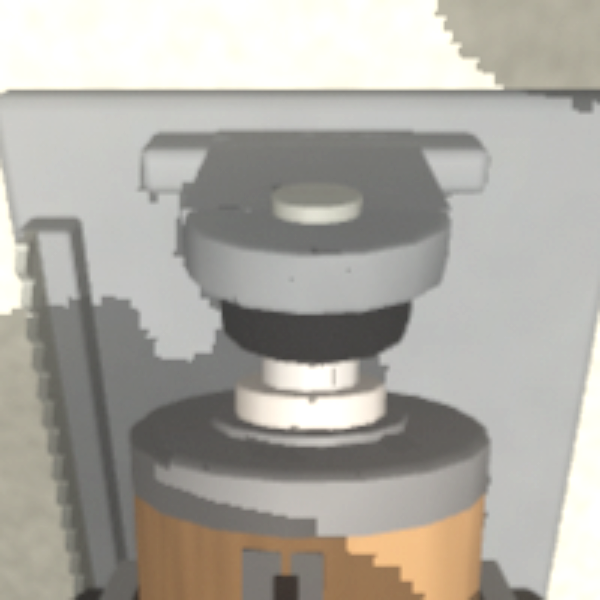

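Run:
```python
from h import *
p0=R0=None
for k in (10,5,0):
    p,M=tcp(.074,.0612+.0008*(1-k/15),k,dx=.0002,comp=.0156,yaw=97.4); plan(0,p,M,4,p0,R0); p0,R0=p,M
```

```text
0 0.07 0.01 0.12 -0.01 1.28 -0.00; 0 0.07 0.01 0.12 -0.01 1.28 -0.00; 0 0.07 0.01 0.12 -0.01 1.28 -0.00; 0 0.06 0.01 0.12 -0.01 1.28 -0.00 

step mm 1.3915047977730703
0 0.05 0.00 0.12 -0.00 1.25 -0.00; 0 0.04 0.00 0.12 -0.00 1.25 -0.00; 0 0.04 0.00 0.12 -0.00 1.25 -0.00; 0 0.04 0.00 0.12 -0.00 1.25 -0.00 

step mm 1.2953436703952799
0 0.05 -0.00 0.12 0.00 1.25 -0.00; 0 0.05 -0.00 0.12 0.00 1.25 -0.00; 0 0.04 -0.00 0.12 0.00 1.25 -0.00; 0 0.04 -0.00 0.12 0.00 1.25 -0.00 

step mm 1.2967593876021228
```

Emit:
{"method": "move_arm", "body": {"commands": "0 0.07 0.01 0.12 0 1.28 0; 0 0.07 0.01 0.12 0 1.28 0; 0 0.07 0.01 0.12 0 1.28 0; 0 0.06 0.01 0.12 0 1.28 0; 0 0.05 0 0.12 0 1.25 0; 0 0.04 0 0.12 0 1.25 0; 0 0.04 0 0.12 0 1.25 0; 0 0.04 0 0.12 0 1.25 0; 0 0 0 0 0 0 0; 0 0 0 0 0 0 0; 0 0 0 0 0 0 0"}}

```text
t: 12.08
eef_pos: [0.5799, 0.2659, 0.0468]
tool_rot: [0.033, 0.66, 0.75, -0.03]
contact_force: [1.5, -7.4, -5.0]
gripper_width: 0.594
```

Run:
```python
from h import *
F=[]
for i in range(6):
    o=obs(); F.append(o['contact_force']); c=cam('wrist')
print(o['t'],tip(o),np.mean(F,0).round(2),o['torque'].round(2))
p,M=tcp(.074,.062,0,dx=.0002,comp=.0156,yaw=97.4); plan(0,p,M,4)
```

```text
12.3333 {'x': np.float64(-0.1), 's': np.float64(89.0), 'z': np.float64(59.8), 'tilt': np.float64(5.05), 'yaw': np.float64(97.38), 'roll': np.float64(-0.07)} [ 0.91 -7.07 -4.81] [-1.44 -0.16 -0.02]
0 0.06 0.01 0.11 -0.02 1.26 -0.00; 0 0.06 0.01 0.11 -0.02 1.26 -0.00; 0 0.05 0.01 0.11 -0.02 1.26 -0.00; 0 0.05 0.01 0.11 -0.02 1.26 -0.00 

step mm 1.238676801699372
```

Emit:
{"method": "move_arm", "body": {"commands": "0 0.07 0.01 0.11 0 1.26 0; 0 0.07 0.01 0.11 0 1.26 0; 0 0.06 0.01 0.11 0 1.26 0; 0 0.06 0.01 0.11 0 1.26 0; 0 0 0 0 0 0 0; 0 0 0 0 0 0 0; 0 0 0 0 0 0 0; 0 0 0 0 0 0 0"}}

```text
t: 13.05
eef_pos: [0.5797, 0.2681, 0.0418]
tool_rot: [-0.0, 0.66, 0.751, -0.001]
contact_force: [0.5, -8.0, -6.7]
gripper_width: 0.592
```

Run:
```python
from h import *
F=[]
for i in range(6):
    o=obs(); F.append(o['contact_force']); s=cam('side'); c=cam('wrist')
print(o['t'],tip(o),np.mean(F,0).round(2),o['torque'].round(2))
p=proj(s,O+[0,0,.06]);u,v=int(p[0]),int(p[1]); b=cv2.resize(s['img'][v-60:v+60,u-50:u+50],None,fx=4.0,fy=4.0,interpolation=cv2.INTER_CUBIC)
t=cam('top'); q=proj(t,O+[0,0,.06]); u,v=map(int,q); b2=cv2.resize(t['img'][v-24:v+24,u-40:u+40],(400,240),interpolation=cv2.INTER_CUBIC)
x=np.zeros((480,800,3),np.uint8); x[:,400:]=b; x[:240,:400]=cv2.resize(c['img'][60:180,180:380],(400,240)); x[240:,:400]=b2; save('w7',cv2.convertScaleAbs(x,alpha=1.5))
```

```text
13.55 {'x': np.float64(-0.1), 's': np.float64(89.8), 'z': np.float64(61.5), 'tilt': np.float64(0.04), 'yaw': np.float64(97.39), 'roll': np.float64(-0.12)} [ 0.71 -7.47 -6.62] [-1.76 -0.15 -0.01]
```

View pics/w7.png

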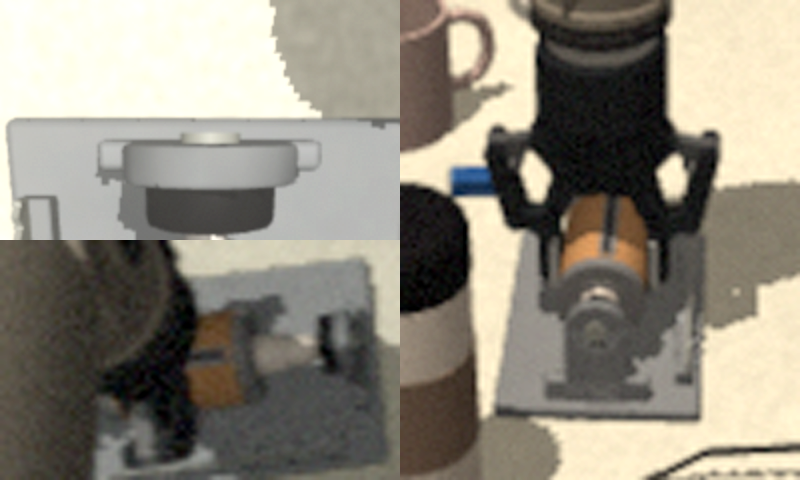

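Thin pin is in the small cup with the drum level. In the top view (lower left) the thick journal's nose at about (318,352) is just before the black wide boss at about (325,345). Next I'll check sideways alignment numerically.

Run:
```python
from h import *
t=cam('top'); o=obs(); M=Rt(o); P=lambda x,dz=0:np.array(o['eef_pos'])+M@[x,.0005,-.0197+dz]
Y=np.array([np.cos(a_),np.sin(a_),0]);X=np.array([np.sin(a_),-np.cos(a_),0])
print('spindle thick tip',proj(t,P(.0748-.152)),'journal start',proj(t,P(.0748-.136)),'tube',proj(t,P(.0748-.118)))
m=O-.065*Y+[0,0,.062]; print('mouth',proj(t,m),'boss sides',proj(t,m+X*.0165),proj(t,m-X*.0165),'armtop',proj(t,O-.08*Y+[0,0,.08]))
g=cv2.cvtColor(t['img'],cv2.COLOR_RGB2GRAY); u=int(proj(t,m)[0]); v=int(proj(t,m)[1])
print('cols',u-14,'rows',v-10); 
for r in range(v-10,v+11): print(r,g[r,u-14:u+12])
```

```text
spindle thick tip [200.26243325 200.11308392] journal start [194.38581899 200.85024856] tube [187.76551177 201.68070232]
mouth [201.23095322 199.82756469] boss sides [200.61458324 193.94852949] [201.85033356 205.73531327] armtop [205.72179405 197.81104949]
cols 187 rows 189
189 [ 96  91  93  91  90  86  92  92  92  92  94  91  94  92  93  90  95  95
  92  88  92  93  92  78  77 119]
190 [ 87  87  72  57  57  57  80  91  92  92  92  93  92  94  92  93  93  95
  94  95  93  94  94  79  78 119]
191 [ 56  54  51  49  48  54  77  88  92  93  95  93  94  93  94  92  95  93
  91  87  90  90  90  83  73 115]
192 [ 50  44  48  48  52  50  54  80  91  95  93  91  92  95  97  94  93  90
  84  87  91  76  79  80  75 117]
193 [ 39  43  54  53  50  56  56  78  91  94  91  94  91  92  89  79  79  71
  68  62  74  64  53  65  73 115]
194 [ 34  46  46  48  55  75  89  88  91  94  91  93  91  70  43  29  53  70
  73  58  52  52  48  51  62 111]
195 [ 35  41  44  50  58  80  95  93  96  96  94  91  90  69  24  17  54  74
  80  60  38  35  42  51  64 114]
196 [ 34  34  44  51  76  89  93  96  96  91  93
[... 545 characters left out ...]
 35 36 39 46
 48 60]
202 [48 69 82 83 83 82 81 78 75 77 74 77 74 57 38  8 14 33 46 40 40 31 25 44
 46 61]
203 [34 66 78 82 81 82 79 70 71 65 68 65 70 82 58 21 15 28 40 41 39 35 32 39
 48 60]
204 [41 53 70 74 75 71 69 62 51 50 46 54 50 49 39 14  8 17 33 42 37 30 30 42
 45 55]
205 [38 46 56 61 62 57 54 54 49 51 47 48 52 45 44 28 24 31 35 37 35 34 33 40
 52 55]
206 [35 38 35 46 51 47 53 54 50 51 48 49 47 55 53 45 50 44 41 37 36 33 30 35
 49 50]
207 [37 31 33 40 49 52 49 48 52 52 52 51 51 53 48 51 47 51 52 43 39 35 37 43
 43 50]
208 [32 34 34 40 49 49 50 49 50 50 54 50 47 50 53 52 51 49 54 50 48 50 52 45
 46 46]
209 [41 32 34 41 52 48 55 51 48 48 47 51 53 53 49 51 50 51 50 51 48 49 52 47
 49 54]
```

Emit:
{"method": "move_arm", "body": {"commands": "0 0 0.06 0 0 0 -0.2; 0 -0.1 0 0 0 0 0; 0 -0.1 0 0 0 0 0; 0 -0.1 0 0 0 0 0; 0 -0.1 0 0 0 0 0; 0 0 0 0 0 0 0; 0 0 0 0 0 0 0; 0 0 0 0 0 0 0"}}

```text
t: 14.42
eef_pos: [0.5805, 0.2648, 0.0418]
tool_rot: [-0.001, 0.659, 0.753, -0.001]
contact_force: [0.6, -6.9, -6.3]
gripper_width: 0.593
```

```bash
cat >> h.py <<'E'
def rep():
    F=[]
    for i in range(6):
        o=obs(); F.append(np.r_[o['contact_force'],o['torque']]); cam('wrist')
    print(o['t'],tip(o),np.mean(F,0).round(2))
E
python3 -c "from h import *; rep()"
```

```text
14.6667 {'x': np.float64(-0.1), 's': np.float64(86.4), 'z': np.float64(61.5), 'tilt': np.float64(0.0), 'yaw': np.float64(97.63), 'roll': np.float64(-0.14)} [-0.18 -6.95 -6.3  -1.54 -0.01  0.06]
```

Emit:
{"method": "move_arm", "body": {"commands": "0 -0.1 0 0 0 0 0; 0 -0.1 0 0 0 0 0; 0 0 0 0 0 0 0; 0 0 0 0 0 0 0; 0 0 0 0 0 0 0"}}

```text
t: 15.13
eef_pos: [0.5807, 0.2632, 0.0418]
tool_rot: [-0.001, 0.658, 0.753, -0.001]
contact_force: [0.1, -5.8, -7.0]
gripper_width: 0.594
```

```bash
python3 -c "from h import *; rep()"
```

```text
15.3833 {'x': np.float64(-0.0), 's': np.float64(84.7), 'z': np.float64(61.6), 'tilt': np.float64(-0.02), 'yaw': np.float64(97.64), 'roll': np.float64(-0.13)} [-0.13 -5.59 -6.89 -1.42  0.03  0.07]
```

Emit:
{"method": "move_arm", "body": {"commands": "0 -0.1 0 0 0 0 0; 0 -0.1 0 0 0 0 0; 0 0 0 0 0 0 0; 0 0 0 0 0 0 0; 0 0 0 0 0 0 0"}}

```text
t: 15.85
eef_pos: [0.581, 0.2615, 0.0419]
tool_rot: [-0.001, 0.658, 0.753, -0.001]
contact_force: [0.2, -5.5, -7.0]
gripper_width: 0.587
```

```bash
python3 -c "from h import *; rep()"
```

```text
16.1 {'x': np.float64(-0.0), 's': np.float64(83.0), 'z': np.float64(61.6), 'tilt': np.float64(-0.03), 'yaw': np.float64(97.65), 'roll': np.float64(-0.13)} [-0.28 -5.43 -6.65 -1.31  0.06  0.06]
```

Emit:
{"method": "move_arm", "body": {"commands": "0 -0.1 0 0 0 0 0; 0 -0.1 0 0 0 0 0; 0 -0.1 0 0 0 0 0; 0 0 0 0 0 0 0; 0 0 0 0 0 0 0; 0 0 0 0 0 0 0"}}

```text
t: 16.65
eef_pos: [0.5817, 0.2597, 0.0424]
tool_rot: [-0.001, 0.658, 0.753, 0.0]
contact_force: [-1.1, -4.8, -6.6]
gripper_width: 0.591
```

```bash
python3 -c "from h import *; rep()"
```

```text
16.9 {'x': np.float64(0.6), 's': np.float64(81.3), 'z': np.float64(62.5), 'tilt': np.float64(-0.15), 'yaw': np.float64(97.67), 'roll': np.float64(-0.04)} [-1.24 -5.23 -6.09 -1.16  0.2   0.1 ]
```

Emit:
{"method": "move_arm", "body": {"commands": "0 -0.1 0 0 0 0 0; 0 -0.1 0 0 0 0 0; 0 0 0 0 0 0 0; 0 0 0 0 0 0 0; 0 0 0 0 0 0 0; 0 0 0 0 0 0 0"}}

```text
t: 17.45
eef_pos: [0.5826, 0.2582, 0.0429]
tool_rot: [-0.001, 0.658, 0.753, 0.001]
contact_force: [0.7, -4.0, -4.5]
gripper_width: 0.595
```

Run:
```python
from h import *
rep()
t=cam('top'); g=cv2.cvtColor(t['img'],cv2.COLOR_RGB2GRAY)
for r in range(196,206): print(r,g[r,185:206])
```

```text
17.7 {'x': np.float64(1.1), 's': np.float64(79.3), 'z': np.float64(62.7), 'tilt': np.float64(-0.17), 'yaw': np.float64(97.66), 'roll': np.float64(0.02)} [-0.16 -4.21 -4.78 -0.93  0.02  0.05]
196 [52 49 47 44 39 29 34 40 52 53 71 89 87 89 90 64 29 26 56 81 82]
197 [51 54 44 48 39 42 42 59 67 68 68 74 68 75 86 70 25 26 58 82 88]
198 [53 55 49 43 44 41 55 69 75 77 76 76 75 77 77 55 19 22 53 79 90]
199 [50 55 52 50 45 42 47 71 81 82 82 82 82 82 82 63 25  2 44 73 83]
200 [43 57 56 47 51 37 58 74 85 85 85 84 81 83 80 61 23  6 23 48 52]
201 [48 52 56 52 49 45 55 77 83 81 83 83 78 76 74 62 26  7 13 41 43]
202 [51 54 52 52 54 42 45 73 80 80 80 76 75 69 65 50 28 10 11 33 41]
203 [58 50 51 51 50 46 40 61 72 75 73 71 74 61 54 52 31  7 10 25 38]
204 [56 57 51 50 47 40 33 45 49 57 60 51 58 46 48 51 37 24 10 18 34]
205 [54 51 51 46 45 39 34 28 38 47 53 50 49 50 50 50 42 28 26 29 42]
```

Emit:
{"method": "move_arm", "body": {"commands": "0 -0.1 0 0 0 0 0; 0 -0.05 0 0 0 0 0; 0 0 0 0 0 0 0; 0 0 0 0 0 0 0; 0 0 0 0 0 0 0"}}

```text
t: 18.22
eef_pos: [0.5827, 0.2569, 0.0428]
tool_rot: [-0.001, 0.658, 0.753, 0.001]
contact_force: [0.2, -3.1, -4.6]
gripper_width: 0.589
```

```bash
python3 -c "from h import *; rep()"
```

```text
18.4667 {'x': np.float64(1.0), 's': np.float64(78.1), 'z': np.float64(62.7), 'tilt': np.float64(-0.18), 'yaw': np.float64(97.67), 'roll': np.float64(0.02)} [ 0.54 -2.61 -4.99 -0.61 -0.1   0.06]
```

Emit:
{"method": "move_arm", "body": {"commands": "0 -0.05 0 0 0 0 0; 0 -0.05 0 0 0 0 0; 0 0 0 0 0 0 0; 0 0 0 0 0 0 0; 0 0 0 0 0 0 0"}}

```text
t: 18.93
eef_pos: [0.5827, 0.2567, 0.0428]
tool_rot: [-0.001, 0.658, 0.753, 0.001]
contact_force: [0.0, 2.4, -5.2]
gripper_width: 0.59
```

```bash
python3 -c "from h import *; rep()"
```

```text
19.1833 {'x': np.float64(0.9), 's': np.float64(78.0), 'z': np.float64(62.8), 'tilt': np.float64(-0.23), 'yaw': np.float64(97.71), 'roll': np.float64(0.02)} [ 0.13  3.41 -5.52  0.64 -0.05  0.02]
```

Thick end bottomed at exactly 4 mm compression (148 mm between bottoms), so both ends are home. Releasing.

Emit:
{"method": "move_arm", "body": {"commands": "0 0.05 0 0 0 0 0; 0 0 0 0 0 0 0; 0.75 0 0 0 0 0 0; 1 0 0 0 0 0 0; 1 0 0 0 0 0 0; 1 0 0 0 0 0 0; 1 0 0 0 0 0 0; 1 0 0 0 0 0 0; 1 0 0 0 0 0 0"}}

```text
t: 19.98
eef_pos: [0.5828, 0.2559, 0.0428]
tool_rot: [-0.001, 0.658, 0.753, 0.001]
contact_force: [-0.3, 0.2, -0.1]
gripper_width: 1.001
```

Emit:
{"method": "move_arm", "body": {"commands": "1 0 0 -0.5 0 0 0; 1 0 0 -1 0 0 0; 1 0 0 -1.5 0 0 0; 1 0 0 -2 0 0 0; 1 0 0 -2.5 0 0 0; 1 0 0 -2.5 0 0 0; 1 -1 0 -2.5 0 0 0; 1 -2 0 -1 0 0 0; 1 -2 0 0 0 0 0; 1 0 0 0 0 0 0; 1 0 0 0 0 0 0; 1 0 0 0 0 0 0"}}

```text
t: 20.98
eef_pos: [0.5892, 0.2069, 0.1779]
tool_rot: [-0.001, 0.658, 0.753, 0.001]
contact_force: [0.4, 0.1, -0.1]
gripper_width: 1.0
```

Run:
```python
from h import *
o=obs(); print(o['t'],o['eef_pos'],o['contact_force'])
t=cam('top'); s=cam('side'); c=cam('wrist')
crop=lambda I,u,v,w,h,W,H_: cv2.resize(I[max(v-h,0):v+h,max(u-w,0):u+w],(W,H_),interpolation=cv2.INTER_CUBIC)
x=np.zeros((600,800,3),np.uint8)
u,v=map(int,proj(s,O+[0,0,.05])); x[:300,:400]=crop(s['img'],u,v,40,30,400,300)
u,v=map(int,proj(t,O+[0,0,.05])); x[300:,:400]=crop(t['img'],u,v,40,30,400,300)
x[:300,400:]=cv2.resize(c['img'],(400,300)); x[300:,400:]=crop(t['img'],280,200,140,105,400,300)
save('w8',cv2.convertScaleAbs(x,alpha=1.4))
import pickle; pickle.dump((o,c,t),open('w8.pkl','wb'))
```

```text
20.9833 [0.58915994 0.20689993 0.17788389] [ 0.37480197  0.0877766  -0.06056869]
```

View pics/w8.png

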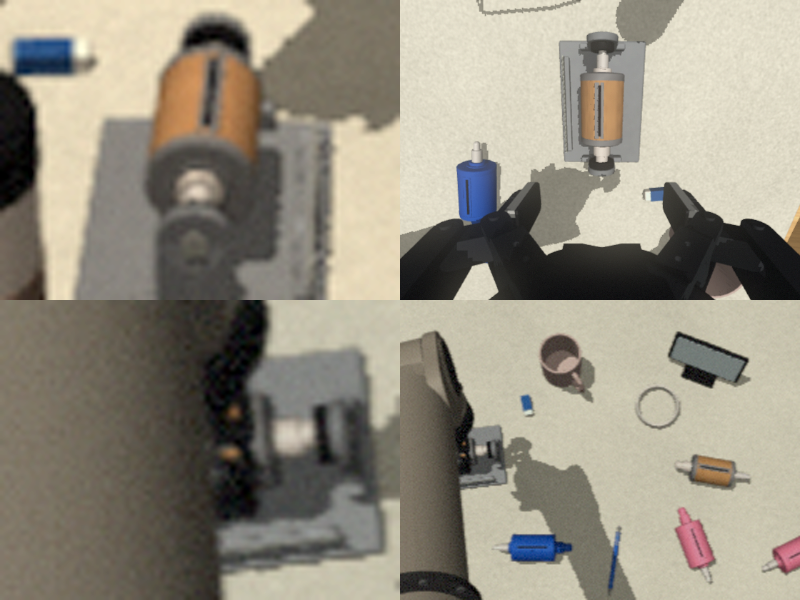

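Run:
```python
from h import *
c=cam('wrist'); hsv=cv2.cvtColor(c['img'],cv2.COLOR_RGB2HSV)
m=cv2.inRange(hsv,(5,100,40),(20,255,255)); m[:,:240]=0;m[:,330:]=0;m[230:]=0
m=cv2.morphologyEx(m,cv2.MORPH_CLOSE,np.ones((15,15))); r=cv2.minAreaRect(np.argwhere(m)[:,::-1].astype(np.float32)); print(r,tip())
Y=np.array([np.cos(a_),np.sin(a_),0]);X=np.array([np.sin(a_),-np.cos(a_),0])
u=r[0][0]; h=max(r[1])/2
for v in (r[0][1]-h,r[0][1]+h): q=onz(c,u,v,.088)-O; print('brown end s',q@Y,'x',q@X)
g=cv2.cvtColor(c['img'],cv2.COLOR_RGB2GRAY); print(g[40:260,int(u)])
for s,z in ((.065,.0755),(-.065,.0785),(.04,.088),(-.04,.088)): print(s,proj(c,O+s*Y+[0,0,z]))
```

```text
((282.5, 154.0), (82.0, 59.0), 90.0) {'x': np.float64(0.7), 's': np.float64(28.1), 'z': np.float64(197.2), 'tilt': np.float64(-0.17), 'yaw': np.float64(97.76), 'roll': np.float64(-0.03)}
brown end s 0.032438274464650016 x -1.3051013215682923e-05
brown end s -0.03159552892858483 x 0.0003080213979669887
[150 149 148 135 106 105 106 106 107 107 107 107 108 105  91  63  52  46
  46  50  50  49  49  49  48  47  47  46  43  42  70  99  99  99 100 115
 142 150 150 151 151 151 152 152 152 152 152 152 153 154 153 153 153 154
 151 150 158 158 159 158 139  79  89 106 107 108 108 109 110 110 110 109
 111 119 117 111 109 109 109 109 109 108 109 108 108 108 109 108 108 108
 108 108 109 108 109 108 109 108 109 108 107 108 109 108 108 109 108 108
 108 108 108 108 108 107 108 108 108 107 107 107 107 107 108 108 107 107
 107 107 108 107 107 107 108 107 108 107 107 108 108 107 108 107 107 107
 106 107 107 106 107 107 106 106 106 108 112 116 110 100 104 104 105 105
 106 105  95  79 124 159 159 159 159 158 159 159 159 159 159 159 155 152
 157 158 158 158 158 159 145  98  41  46  48  46  46  45  47  46  46  46
  61  89 106 105 104  93  68  68  96 132 149 157 154 137  97  98  98  98
  99  99  98  98]
0.065 [282.69946719  69.30997743]
-0.065 [281.94318878 229.32284278]
0.04 [282.56762206 102.44719665]
-0.04 [282.07778089 204.87180948]
```

```bash
python3 -c "
from h import *
print(obs()['contact_force']); print(bot.hand_in())"
```

```text
[ 0.0077283  -0.75176487  0.7157685 ]
the job is handed in; nothing more can be done
None
```

The full drum is in the stand and the job is handed in, at about 21 s on the robot's clock. The drum I lifted weighed about 3.7 N (0.38 kg), so it was the full one. I never touched the other brown drum, and it is still lying on the desk.

I entered the thin pin into the small cup at a 15° tilt, compressed the spring about 16 mm, swung the drum level, and let the thick end slide into the wide cup.

**Last checks:**
- **Thick end home:** it stopped against the cup bottom at 4 mm of spring compression, which matches the 148 mm between the cup bottoms.
- **Position after release:** the drum's centre measured 0.4 mm along and 0.1 mm sideways from the stand's centre.
- **Forces:** contact readings stayed below about 10 N throughout and returned to about zero after release.
- **Other items:** nothing else looked moved in the last views.

**Not confirmed:**
- **Downward pull:** while levelling I read about 3 N extra downward force. I took it for friction of the pin nose in the cup, and it faded before release.
- **Stand position:** my first estimate was about 2 mm off along the stand's axis. I corrected it from a closer look.
- **Cup seating:** I judged it from force and position, because no camera sees inside the cups.

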